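# Unlock the magnifier head and slide it off its bench post

## Robot

A 6-joint arm with a two-finger parallel gripper is mounted at the origin on a cart in front of the work surface, level with it; the furniture and walls round the work are solid. World frame = base frame: x ahead of the robot, y to its left, z up, the work surface at z = 0. Lengths are in m, angles in rad, forces in N, time in s.
With the tool pointing down it reaches from about 0.25 to 0.725 m from the base axis. Payload 4 kg.
Tool frame: the origin (TCP) lies where the fingers leave the gripper's body, on its centre line; the fingertips stand 73 mm ahead of it and the grasp point (between the pads) lies 54 mm ahead of it (bot.tip_reach is the z of the fingertips in the tool frame, in m); z points along the fingers, x is the direction in which the jaws open and shut, and the axes are right-handed (so a half turn about z gives the same grasp; the last joint's range is limited). The gripper opens to 85 mm and grips with 20 to 120 N. Pads are 22 mm wide; open, the fingers measure 114 mm over their backs; the gripper's body (76 mm by 85 mm) begins 54 mm behind the grasp point. The pads swing forward as they close: fully open they stand 13 mm farther back than shut.
Start: joints at [1.175, 0.241, 0.005, 1.335, 0, 1.571], TCP at [0.193, 0.461, 0.304] pointing down, gripper open.
Joint ranges: [-2.72, 2.72], [-1.05, 1.87], [-1.09, 1.28], [-1.99, 2.15], [-1.42, 1.44], [-3.14, 3.14]. Speed limits (rad/s): [2.79, 2.79, 3.14, 3.14, 3.14, 3.14].

## Interface

Orientations are given as a unit quaternion [x, y, z, w].
In Python, from workcell import bot, vision, job_done gives the robot as it stands.
- The arm moves only by the tool drive_tool, never from a script. Its argument "steps" is one flat list of numbers, 7 for each row, row after row: the shift along the tool's x, y, z in m, then the turn, a rotation vector about the tool's x, y, z in degrees, then the closure, from -1 (fully open) to 1 (shut). A call has 1 to 8 rows; each row shifts and turns the commanded pose from where the row before left it, along the tool's axes as they then stand; what a row does not reach is not made up. A row lasts 1/12 s, in which the tool goes at most 41.7 mm and 7.16 degrees, less where a joint would pass 70% of its speed; a pose out of reach is approached as far as the arm can. A call is refused whole if a number of a shift passes 0.0417 or a number of a turn 7.16, either way. A call with a gripper value outside its range is refused whole. The fingers move at their own pace and stop on an object; the grip force is fixed at half the most. Time passes only in rows, so rows that do not move let the fingers close. It gives the time, the measured TCP pose, the force and the opening at its end, in the units of the state.
- bot.get_obs(): the state, without advancing time (a new reading comes with each control period).
- vision.camera(name): name is "side" or "top" or "wrist"; returns (picture, depth): 384x512x3 uint8, red, green, blue; 384x512 float32, m along the optical axis (not along the pixel's ray), 0 where there is no reading.
- vision.camera_model(name): a dict with "mtx" (3x3 intrinsics, pixels), "rvec" (rotation vector, rad) and "tvec" (3), from world to camera coordinates, as OpenCV has them. Camera axes: x right, y down, z forward; pixel columns grow to the right and rows downward; lengths in m; the calibration is good to about 2 mm. A picture is of the moment at which its call begins: read the wrist's pose just before it. camera_model takes no time and is no camera call; for the wrist camera it gives the pose at the moment of the call.
- job_done(): hands the job in, once; it reports no verdict.
The state is a dict: "clock": time; "joint_pos": joint angles; "joint_vel": joint speeds; "tau": joint torques, N m; "eef_pos": TCP position; "tool_rot": TCP orientation; "ft_force": force on the tool from outside, world axes, zero at the start; "ft_torque": the same for the moment, N m; "grip_width": finger opening in m.
Only numpy, scipy, OpenCV 4.12 (cv2) and the standard library are available. Lean on these libraries where they do the work, as an engineer would, in place of code of your own. Each camera call takes 0.05 s, during which the arm holds its last target.

## Task

Take the magnifier head off its bench post: it is held by a bayonet pin, so turn the head anticlockwise (seen from above) until you feel it come up against its stop, and only then slide it straight up and off the open end of the post. Stand the head upright in the shallow clear-rimmed acrylic tray with the white sheet in it, setting it down before you let go. Do not force the head against the pin or the post, and leave the other things on the bench where they are.

Things in the scene. Friction and masses are not known exactly. Their poses are not given: they have to be found in the camera images.
- head: Magnifier head on the bench post: upright aluminium sleeve 80 mm tall, bore 27 mm open at both ends, with a level black-rimmed lens 69 mm across on a short arm. 0.32 to 0.52 kg. Origin on the sleeve's axis at its underside, z up, x towards the lens (lens centre 90 mm out, 65 mm up). From below: flange 56 mm across (0-8 mm), round sleeve 42 mm (8-50 mm), square block 44 x 44 mm (50-80 mm).
- head_grip (a point): Where to grip the head: on its axis in the middle of the square block, 65 mm above its underside, 15 mm below the block's top. Axes as the head's: grip the two flats on its y sides, 44 mm apart; the arm leaves the block on its +x side.
- head_slot (a point): Bayonet: two equal slots through the sleeve, on its -x and +x sides. This point: upper end of the -x slot's straight part, 21 mm from the axis, 30 mm up. It is 7 mm wide and runs down and out of the underside; a cross leg (26-35 mm up) runs on 78 degrees anticlockwise. The pin starts in the legs, 0.25 to 1.25 rad from the straight part, unknown. There the head can rise 1.5 mm, no more.
- head_foot (a point): Centre of the head's underside, on its axis. Turning the head anticlockwise from above (yaw growing) brings the straight slots to the pin; their far walls then meet it: the stop. About 0.15 rad of play is left in the straight part: back off some 0.1 rad (give of the grip included) so that it slides freely. Forcing is more than 30 N between head and post; 0.1 N m shows the stop, 0.3 is too much.
- stand: Bench post screwed to the table: dark flange 116 mm across, column 49-56 mm across up to a shoulder 85 mm high on which the head rests; above it a steel spigot 24 mm across, 92 mm long, showing 12 mm above the head. A cross pin 5 mm thick goes through it, its ends 23 mm from the axis, 30 mm above the shoulder; its direction varies and is not given by this pose. Origin on the axis at the table.
- post_top (a point): Centre of the rounded open end of the bench post's spigot, 177 mm above the table. The head is free once its underside is above this point.
- tray: The shallow clear acrylic tray with a white sheet on its floor, left of the bench post, 211 mm along its x and 278 mm along its y, fixed to the table. Origin at the centre of its underside, z up; floor 3 mm above the table, rims 12 mm high and 4 mm thick on three sides (its -x side has none).
- tray_floor (a point): Centre of the inner floor of the acrylic tray, 3 mm above the table.
- vial: Brown glass vial with white cap, 38 mm across, 67 mm tall; a bystander. Origin at its underside.
- camera: Small grey camera standing on the table, 94 x 43 mm, 62 mm tall; a bystander. Origin at its underside.
- cup: Small dark bronze cup on three feet, 58 mm across, 31 mm tall; a bystander. Origin at its underside.
- petri: Clear round dish, 92 mm across, 22 mm tall; a bystander. Origin at its underside.
- foot: Broken glass foot ring, 60 mm across, 22 mm tall; a bystander. Origin at its underside.
There are look-alikes about, which are no part of the job. Of the things like the stand, leave any that is orange; of the rest the larger one is meant.

How it is judged:
On the way, in this order (a step that is already met when the one before it is completed fails the run):
1. the head has been slid up off the open end of the post (z of head_foot in the frame of post_top above 0.003 m and horizontal distance between head_foot and post_top below 0.06 m and angle between head's own z axis and vertical below 0.3 rad), for 0.05 s.
2. the head stands in the tray while it is still held (contact force between head and tray above 0.3 N and contact force between head and the fingers above 1 N and angle between head's own z axis and vertical below 0.2 rad), for 0.05 s.
At the end, for the whole second after the job is handed in: The magnifier head stands by itself on the floor of the acrylic tray (its foot within the rims and within 6 mm of the floor's height), upright to 0.08 rad, at rest and released (z of head_foot in the frame of tray_floor between -0.004 and 0.006 m and x of head_foot in the frame of tray_floor between -0.09 and 0.09 m and y of head_foot in the frame of tray_floor between -0.12 and 0.12 m and angle between head's own z axis and vertical below 0.08 rad and linear speed of head below 0.02 m/s and contact force between head and the fingers below 0.1 N); the robot touches nothing.
It fails at once if the head was forced against the pin or the post (more than 30 N) (contact force between head and stand above 30 N).
It fails at once if a bystander was pushed more than 20 mm (distance of any of vial, camera, cup, petri, foot from where it was at the start of the episode above 0.02 m).
It also fails if it takes over 72 s, if anything falls off the work surface, if the arm or the gripper's body presses on something with over 40 N, if the wrist force passes 120 N, or if a joint passes its speed limit or range.

## Working session

There is one attempt and no reset: what is moved stays moved. The work goes in short steps, Python scripts to look and compute and a tool call to move; the robot and the scene stay as the last step left them, time stands still between calls to the robot, and variables do not carry over. Pictures are saved under pics/ and viewed, and the job is handed in when it is done.

Besides the shell and the picture viewer there is one more tool, called after "Request:" as name(argument=value, ...) on one line, values as JSON. drive_tool: Moves the arm, as the interface text tells. Its arguments: {"type":"object","properties":{"steps":{"type":"array"}},"required":["steps"]}

```bash
mkdir -p pics; ls; cat > h.py <<'E'
import numpy as np, cv2
from workcell import bot, vision, job_done
from scipy.spatial.transform import Rotation as R
def model(n):
    m=vision.camera_model(n); return np.array(m["mtx"]),cv2.Rodrigues(np.array(m["rvec"],float))[0],np.array(m["tvec"],float).ravel()
def ray(m,u,v):
    K,Rm,t=m; d=Rm.T@np.linalg.inv(K)@np.array([u,v,1.]); return -Rm.T@t,d
def plane(m,u,v,z):
    o,d=ray(m,u,v); return o+d*(z-o[2])/d[2]
def proj(m,p):
    K,Rm,t=m; q=K@(Rm@np.asarray(p,float)+t); return q[:2]/q[2]
def cloud(m,dep):
    K,Rm,t=m; v,u=np.mgrid[:dep.shape[0],:dep.shape[1]]
    c=np.stack([(u-K[0,2])/K[0,0]*dep,(v-K[1,2])/K[1,1]*dep,dep],-1)
    return (c-t)@Rm
def save(n,im): cv2.imwrite(n,im[...,::-1])
E
python3 - <<'E'
from h import *
o=bot.get_obs(); print({k:np.round(v,3) for k,v in o.items()})
for n in ["side","top","wrist"]:
    m=model(n); im,d=vision.camera(n); save(f"pics/{n}0.png",im); np.savez(f"{n}0.npz",im=im,d=d,K=m[0],R=m[1],t=m[2])
E
```

```text
pics
{'clock': np.float64(0.0), 'joint_pos': array([1.175, 0.241, 0.004, 1.335, 0.   , 1.571]), 'joint_vel': array([ 0.001, -0.   , -0.001,  0.001,  0.001, -0.   ]), 'tau': array([-2.0000e-03, -3.7232e+01,  2.5241e+01,  1.7000e-02, -0.0000e+00,
        0.0000e+00]), 'eef_pos': array([0.193, 0.461, 0.303]), 'tool_rot': array([ 0.832,  0.554, -0.001,  0.001]), 'ft_force': array([ 0.01 , -0.359, -1.248]), 'ft_torque': array([ 0.038, -0.018,  0.006]), 'grip_width': np.float64(0.085)}
```

View pics/top0.png

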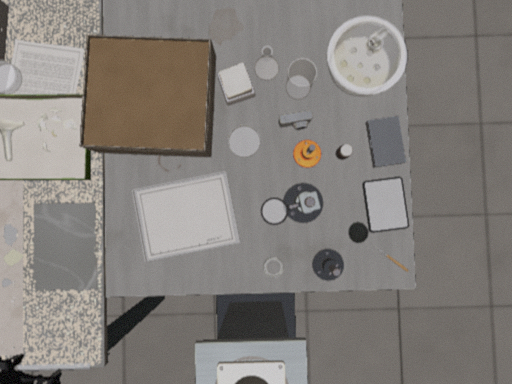

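View pics/side0.png

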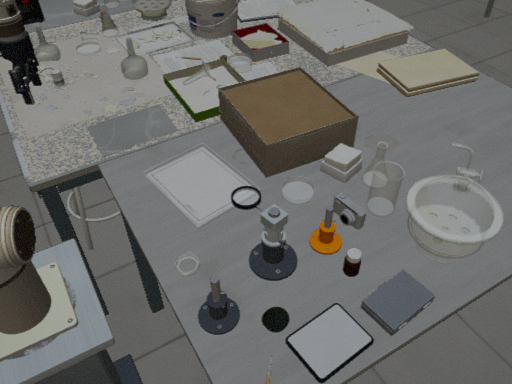

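View pics/wrist0.png

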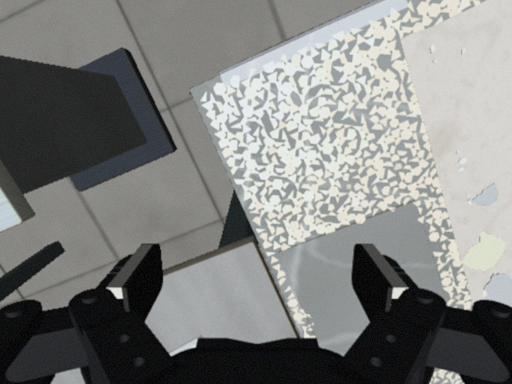

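The top view shows three post-like things: the dark stand with head at (304,202), a smaller dark one at (328,264), and an orange one at (307,153). It also shows two sheet holders: a clear-rimmed one at (186,215) and a dark-rimmed one at (386,204). By the description I want the post at (304,202), whose lens is at (274,211), and the tray at (186,215). Next I measure and take close crops.

```bash
python3 - <<'E'
from h import *
z=np.load("top0.npz"); m=(z["K"],z["R"],z["t"]); im,d=z["im"],z["d"]
C=cloud(m,d); print("cam",-m[1].T@m[2], m[0][0,0])
save("pics/topcrop.png",cv2.resize(im[165:290,225:365],None,fx=5,fy=4.8,interpolation=cv2.INTER_CUBIC)[:600])
# height windows around head
sub=np.zeros(d.shape,bool); sub[175:235,255:335]=1
for lo,hi in [(0.155,0.1685),(0.1685,0.19),(0.135,0.155),(0.003,0.03)]:
    k=sub&(C[...,2]>lo)&(C[...,2]<hi); print(lo,hi,k.sum(),C[k].mean(0).round(4),C[k].min(0).round(3),C[k].max(0).round(3))
# tray corners
for u,v in [(134,188),(224,172),(239,243),(148,260)]: print(plane(m,u,v,0.012).round(3))
z2=np.load("side0.npz"); ms=(z2["K"],z2["R"],z2["t"]); im2=z2["im"]; print("side",-ms[1].T@ms[2])
save("pics/sidecrop.png",cv2.resize(im2[170:290,215:335],None,fx=5,fy=5,interpolation=cv2.INTER_CUBIC))
E
```

```text
cam [ 0.5290419  -0.0480373   1.11487518] 383.78055495430397
0.155 0.1685 371 [ 0.5338 -0.1316  0.1613] [ 0.487 -0.187  0.155] [ 0.566 -0.043  0.168]
0.1685 0.19 77 [ 0.5412 -0.1626  0.1749] [ 0.525 -0.174  0.169] [ 0.554 -0.152  0.18 ]
0.135 0.155 525 [ 0.5229 -0.0819  0.1521] [ 0.487 -0.169  0.137] [ 0.556 -0.043  0.155]
0.003 0.03 816 [ 0.5405 -0.1597  0.012 ] [ 0.448 -0.246  0.003] [ 0.62  -0.023  0.024]
[0.596 0.322 0.012]
[0.634 0.061 0.012]
[0.43  0.023 0.012]
[0.388 0.285 0.012]
side [ 0.16670016 -0.73935216  0.88538152]
```

View pics/topcrop.png

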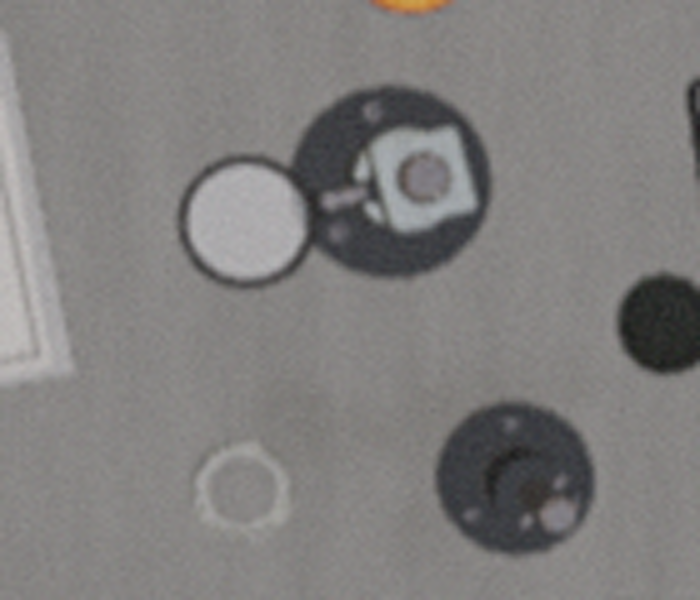

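View pics/sidecrop.png

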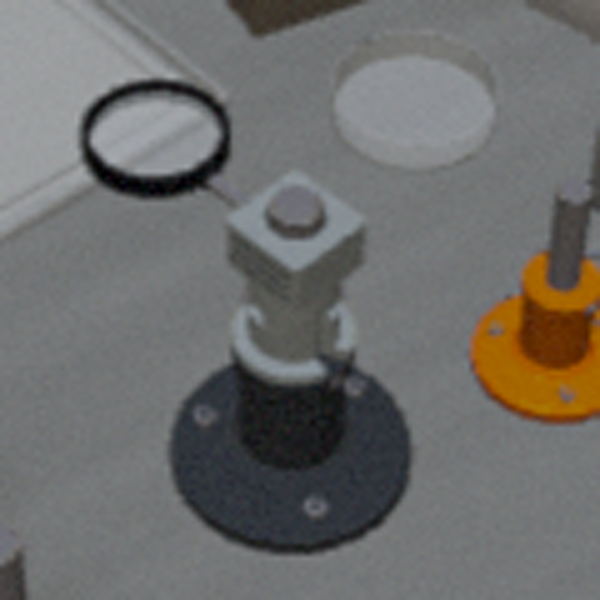

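The crops confirm it: a square aluminium block with the lens arm, on the larger dark post. The others are bare spigots, one small and one orange.

```bash
python3 - <<'E'
from h import *
z=np.load("top0.npz"); m=(z["K"],z["R"],z["t"]); im,d=z["im"],z["d"]
# lens: dark rim ellipse
g=cv2.cvtColor(im,cv2.COLOR_RGB2GRAY)
def cen(mask,box):
    y0,y1,x0,x1=box; k=np.zeros_like(mask); k[y0:y1,x0:x1]=mask[y0:y1,x0:x1]
    cs,_=cv2.findContours(k.astype(np.uint8),cv2.RETR_EXTERNAL,cv2.CHAIN_APPROX_NONE); c=max(cs,key=cv2.contourArea); return c
fl=cen(g<85,(175,230,284,335)); (c,r)=cv2.minEnclosingCircle(fl); P=plane(m,*c,0.008); print("flange",c,r,P, "dia",2*r*(1.115-.008)/m[0][0,0])
blk=((g>110)); 
le=cen(g>=100,(196,226,262,287)); 
(c2,r2)=cv2.minEnclosingCircle(le); 
dk=cen(g<90,(194,228,258,286)); e=cv2.minEnclosingCircle(dk); print("lensdark",e)
L=plane(m,*e[0],0.152); print("lens",c2,r2,L,"dia",2*e[1]*(1.115-.152)/m[0][0,0])
T=plane(m,310,201.9,0.177); print("spigot top",T, "yaw",np.arctan2(*(L-T)[[1,0]]),"dist",np.linalg.norm((L-T)[:2]))
# side: spigot top crop (296,197..210)
z2=np.load("side0.npz"); ms=(z2["K"],z2["R"],z2["t"])
print("side top", plane(ms,215+297/5,170+201/5,0.177), "lens side",plane(ms,215+156/5,170+137/5,0.150))
# block flats from depth top
C=cloud(m,d); k=np.zeros(d.shape,bool); k[185:225,290:330]=1; k&=(C[...,2]>0.160)&(C[...,2]<0.185)
cs,_=cv2.findContours(k.astype(np.uint8),cv2.RETR_EXTERNAL,cv2.CHAIN_APPROX_NONE); rr=cv2.minAreaRect(max(cs,key=cv2.contourArea)); print("block",rr); 
b=np.array([plane(m,*q,0.165)[:2] for q in cv2.boxPoints(rr)]); print(b.round(4),b.mean(0), np.degrees(np.arctan2(*(b[1]-b[0])[::-1])))
E
```

```text
flange (300.3888854980469, 204.61111450195312) 22.481510162353516 [ 0.53422971 -0.15635226  0.008     ] dia 0.12969407349305956
lensdark ((275.781005859375, 208.07850646972656), 16.82849884033203)
lens (273.6358337402344, 210.7803497314453) 12.328766822814941 [ 0.52663068 -0.08042997  0.152     ] dia 0.08445370237775254
spigot top [ 0.53937626 -0.16344285  0.177     ] yaw 1.7231439928640302 dist 0.08398563437864577
side top [ 0.54045001 -0.16714785  0.177     ] lens side [ 0.52129713 -0.07798571  0.15      ]
block ((309.176513671875, 201.2058868408203), (17.46256446838379, 17.705097198486328), 75.96376037597656)
[[ 0.5577 -0.1371]
 [ 0.5671 -0.1798]
 [ 0.5249 -0.1888]
 [ 0.5156 -0.1461]] [ 0.54130327 -0.16294368] -77.60301670647696
```

Request:
drive_tool(steps=[0,0,0,0,0,6.9,-1,0,0,0,0,0,6.9,-1,0,0,0,0,0,6.9,-1,0,0,0,0,0,6.9,-1,0,0,0,0,0,6.9,-1,0,0,0,0,0,6.9,-1,0,0,0,0,0,6.9,-1,0,0,0,0,0,6.9,-1])

```text
clock: 0.82
eef_pos: [0.1927, 0.4611, 0.3035]
tool_rot: [0.995, 0.103, -0.0, 0.0]
ft_force: [0.3, -0.6, 0.4]
grip_width: 0.0854
```

```bash
cat >> h.py <<'E'
def st():
    o=bot.get_obs(); Rm=R.from_quat(o["tool_rot"]).as_matrix()
    print("t%.2f"%o["clock"],"pos",o["eef_pos"].round(4),"thx %.2f"%np.degrees(np.arctan2(Rm[1,0],Rm[0,0])),"zax",Rm[:,2].round(3),"F",o["ft_force"].round(2),"T",o["ft_torque"].round(3),"w %.4f"%o["grip_width"],"q",o["joint_pos"].round(2))
    return o,Rm
def to(p,th):
    o,Rm=st(); print("tool shift",(Rm.T@(np.array(p)-o["eef_pos"])).round(4))
    t=np.radians(th); W=np.array([[np.cos(t),np.sin(t),0],[np.sin(t),-np.cos(t),0],[0,0,-1]]).T
    W=np.column_stack([[np.cos(t),np.sin(t),0],[np.sin(t),-np.cos(t),0],[0,0,-1]])
    print("turn",np.degrees(R.from_matrix(Rm.T@W).as_rotvec()).round(2))
E
python3 - <<'E'
from h import *
to([.49,-.165,.304],12.3)
z=np.load("top0.npz"); m=(z["K"],z["R"],z["t"]); print(plane(m,303.6,202.5,0.008),plane(m,273.9,210.9,.152))
E
```

```text
t0.82 pos [0.1927 0.4611 0.3035] thx 11.78 zax [-0.    -0.001 -1.   ] F [ 0.31 -0.56  0.42] T [-0.045 -0.004  0.007] w 0.0854 q [1.17 0.24 0.   1.34 0.   2.54]
tool shift [ 1.632e-01  6.737e-01 -1.000e-04]
turn [ 0.04  0.03 -0.52]
[ 0.54003699 -0.16578659  0.008     ] [ 0.51971114 -0.07550881  0.152     ]
```

Request:
drive_tool(steps=[0.009,0.0375,0,0,0,0,-1,0.009,0.0375,0,0,0,0,-1,0.009,0.0375,0,0,0,0,-1,0.009,0.0375,0,0,0,0,-1,0.009,0.0375,0,0,0,0,-1,0.009,0.0375,0,0,0,0,-1,0.009,0.0375,0,0,0,0,-1,0.009,0.0375,0,0,0,0,-1])

```text
clock: 1.48
eef_pos: [0.3263, 0.1814, 0.3039]
tool_rot: [0.994, 0.106, 0.0, -0.0]
ft_force: [1.2, 0.5, -0.2]
grip_width: 0.0856
```

Request:
drive_tool(steps=[0.009,0.0375,0,0,0,0,-1,0.009,0.0375,0,0,0,0,-1,0.009,0.0375,0,0,0,0,-1,0.009,0.0375,0,0,0,0,-1,0.009,0.0375,0,0,0,0,-1,0.009,0.0375,0,0,0,0,-1,0.009,0.0375,0,0,0,0,-1,0.009,0.0375,0,0,0,0,-1])

```text
clock: 2.15
eef_pos: [0.4598, -0.0971, 0.3037]
tool_rot: [0.994, 0.105, -0.0, -0.0]
ft_force: [0.9, 0.7, 0.5]
grip_width: 0.0856
```

```bash
python3 - <<'E'
from h import *
to([.54,-.165,.304],12.3)
m=model("wrist"); im,d=vision.camera("wrist"); save("pics/wrist1.png",im); np.savez("wrist1.npz",im=im,d=d,K=m[0],R=m[1],t=m[2]); print(-m[1].T@m[2], m[1][2])
E
```

```text
t2.15 pos [ 0.4598 -0.0971  0.3037] thx 12.09 zax [-0.  0. -1.] F [0.89 0.73 0.52] T [ 0.066 -0.048  0.002] w 0.0856 q [-0.21  0.18 -0.07  1.32  0.    1.15]
tool shift [ 0.0642  0.0832 -0.0003]
turn [-0.02  0.01 -0.21]
[ 0.4456506  -0.02838348  0.37341994] [ 0.05719494 -0.26850733 -0.96157816]
```

View pics/wrist1.png

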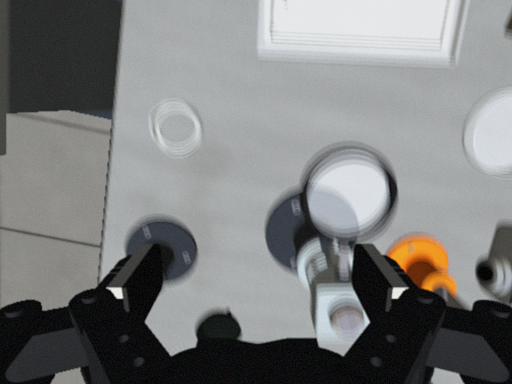

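```bash
python3 - <<'E'
from h import *
o=st()[0]
m=model("wrist"); im,d=vision.camera("wrist"); save("pics/wrist2.png",im[150:384,230:420].repeat(2,0).repeat(2,1)); np.savez("wrist2.npz",im=im,d=d,K=m[0],R=m[1],t=m[2])
C=cloud(m,d)
k=np.zeros(d.shape,bool); k[265:352,300:385]=1; k&=(C[...,2]>.158)&(C[...,2]<.171); print(k.sum(),C[k].mean(0))
ti=k.astype(np.uint8); cs,_=cv2.findContours(ti,cv2.RETR_EXTERNAL,cv2.CHAIN_APPROX_NONE); r=cv2.minAreaRect(max(cs,key=cv2.contourArea)); print(r)
b=np.array([plane(m,*q,.165)[:2] for q in cv2.boxPoints(r)]); print(b.round(4),b.mean(0))
E
```

```text
t2.20 pos [ 0.4628 -0.1024  0.3034] thx 11.79 zax [ 0.003 -0.005 -1.   ] F [ 5.29 -4.73  1.04] T [-0.274 -0.34   0.016] w 0.0854 q [-0.22  0.19 -0.06  1.32 -0.    1.15]
1755 [ 0.53289961 -0.16187805  0.16450514]
((339.5, 297.5), (55.0, 57.0), 90.0)
[[ 0.5121 -0.1424]
 [ 0.5528 -0.1339]
 [ 0.567  -0.1794]
 [ 0.524  -0.1884]] [ 0.53898085 -0.1610272 ]
```

View pics/wrist2.png

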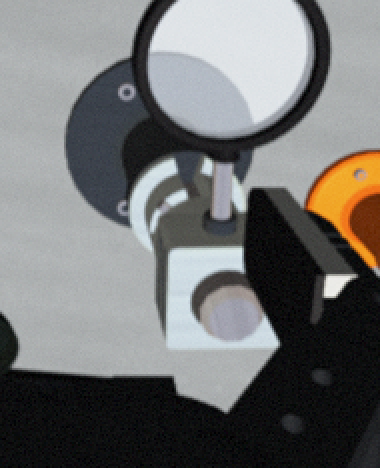

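```bash
python3 - <<'E'
from h import *
z=np.load("wrist2.npz"); m=(z["K"],z["R"],z["t"])
print("spig",plane(m,345.5,306.5,.177))
a=plane(m,314,274,.165);b=plane(m,314,324,.165);c=plane(m,369,323,.165); e=plane(m,352,273,.165)
print(a,b,c,(a+c)/2,np.linalg.norm(a-b),np.linalg.norm(b-c)); f=lambda v:np.degrees(np.arctan2(v[1],v[0])); print(f(a-b),f(c-b),f(e-a))
L=plane(m,230+232/2,150+62/2,.152);print("lens",L)
to([.54,-.1645,.304],12.3)
E
```

```text
spig [ 0.53980759 -0.1592924   0.177     ]
[ 0.51511294 -0.14510615  0.165     ] [ 0.52605996 -0.18700096  0.165     ] [ 0.56718365 -0.17754241  0.165     ] [ 0.5411483  -0.16132428  0.165     ] 0.04330141763154805 0.0421974251269079
104.64383269300349 12.95289475585471 13.43401275818168
lens [ 0.52269909 -0.07535056  0.152     ]
t2.25 pos [ 0.4613 -0.0994  0.3032] thx 11.74 zax [ 0.001 -0.002 -1.   ] F [-0.64  1.55 -0.26] T [ 0.033  0.037 -0.014] w 0.0854 q [-0.21  0.18 -0.07  1.32 -0.    1.15]
tool shift [ 0.0638  0.0797 -0.0007]
turn [ 0.1  -0.01 -0.56]
```

Request:
drive_tool(steps=[0.016,0.0198,0,0,0,0,-1,0.016,0.0198,0,0,0,0,-1,0.016,0.0198,0,0,0,0,-1,0.016,0.0198,0,0,0,-0.8,-1,0,0,0,0,0,0,-1,0,0,0,0,0,0,-1,0,0,0,0,0,0,-1])

```text
clock: 2.83
eef_pos: [0.538, -0.1582, 0.3034]
tool_rot: [0.994, 0.113, -0.001, -0.001]
ft_force: [-0.4, 0.7, 1.0]
grip_width: 0.0855
```

```bash
python3 - <<'E'
from h import *
to([.5402,-.164,.200],12.6)
m=model("wrist"); im,d=vision.camera("wrist"); save("pics/wrist3.png",im); np.savez("wrist3.npz",im=im,d=d,K=m[0],R=m[1],t=m[2]); st()
E
```

```text
t2.83 pos [ 0.538  -0.1582  0.3034] thx 12.94 zax [-0.002  0.001 -1.   ] F [-0.41  0.73  0.99] T [ 0.013  0.005 -0.01 ] w 0.0855 q [-0.29  0.36  0.17  1.38  0.    1.06]
tool shift [0.001  0.0063 0.1034]
turn [-0.07  0.09  0.34]
t2.88 pos [ 0.5379 -0.158   0.3037] thx 12.96 zax [-0.001  0.001 -1.   ] F [ 0.96  0.6  -0.44] T [-0.017 -0.003 -0.016] w 0.0857 q [-0.29  0.36  0.17  1.38  0.    1.06]
```

View pics/wrist3.png

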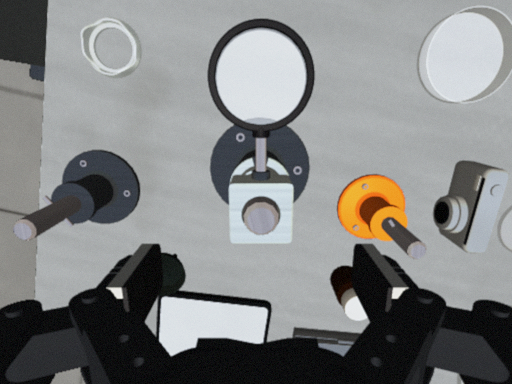

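The head sits centrally between the fingers in view: block top at (230–293, 183–244), spigot top at (261,216), lens at (261,75). The smaller post is on the left and the orange one on the right.

```bash
python3 - <<'E'
from h import *
z=np.load("wrist3.npz"); m=(z["K"],z["R"],z["t"]); im=z["im"]
save("pics/w3c.png",cv2.resize(im[170:260,210:310],None,fx=6,fy=6,interpolation=cv2.INTER_CUBIC))
hsv=cv2.cvtColor(im,cv2.COLOR_RGB2HSV); g=cv2.cvtColor(im,cv2.COLOR_RGB2GRAY)
print(g[200,222:302], g[178:250,236])
k=np.zeros_like(g); k[180:250,222:300]=(g>205)[180:250,222:300]
cs,_=cv2.findContours(k,cv2.RETR_EXTERNAL,cv2.CHAIN_APPROX_NONE); c=max(cs,key=cv2.contourArea); r=cv2.minAreaRect(c); print(r)
P=plane(m,*r[0],.165); b=[plane(m,*q,.165) for q in cv2.boxPoints(r)]; print("blk",P,np.linalg.norm(b[0]-b[1]),np.linalg.norm(b[1]-b[2]),np.degrees(np.arctan2(*(b[2]-b[1])[[1,0]])))
S=plane(m,261,216,.177); L=plane(m,261,75,.154); print("spig",S,"lens",L,np.degrees(np.arctan2(*(L-P)[[1,0]])),np.linalg.norm((L-P)[:2]))
E
```

```text
[151 114  80  67  62  65 108 191 215 217 218 216 213 215 213 218 217 217
 215 218 216 216 214 217 217 198 153 108  77  63  60  59  57  58  55  58
  56  56  55  56  54  57  60  59  54  59  57  51  56  60  97 152 191 210
 215 214 213 215 216 214 214 214 213 213 215 212 213 214 213 213 200 128
  73  94 139 165 168 172 172 171] [ 79  78  78  84  89 160 214 223 221 221 217 213 212 216 213 220 219 219
 217 217 216 218 213 216 213 214 213 214 214 213 208 207 210 216 219 220
 216 216 217 217 215 216 214 213 217 217 215 215 211 212 209 207 208 211
 213 216 217 215 213 213 211 212 208 208 212 196 174 173 171 173 175 174]
((261.0, 212.99998474121094), (61.99999237060547, 57.99999237060547), -0.0)
blk [ 0.54202958 -0.16156602  0.165     ] 0.04236515345691324 0.04160498636658067 12.970663349661619
spig [ 0.54140299 -0.15944136  0.177     ] lens [ 0.52160309 -0.07359411  0.154     ] 103.07206461314794 0.09031223064932556
```

View pics/w3c.png

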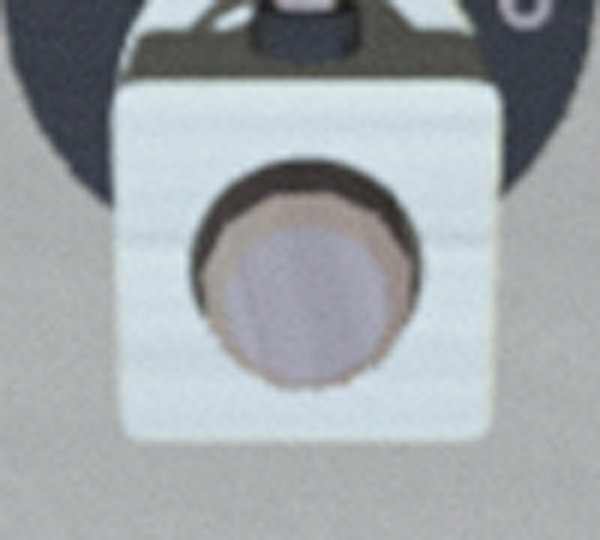

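Request:
drive_tool(steps=[0.002,0.0054,0.02,0,0,0,-1,0,0,0.025,0,0,0,-1,0,0,0.025,0,0,0,-1,0,0,0.02,0,0,0,-1,0,0,0.012,0,0,0,-1,0,0,0,0,0,0,-1,0,0,0,0,0,0,-1,0,0,0,0,0,0,-1])

```text
clock: 3.55
eef_pos: [0.5422, -0.1635, 0.2034]
tool_rot: [0.994, 0.113, 0.001, 0.0]
ft_force: [0.1, -0.4, 0.6]
grip_width: 0.0854
```

```bash
python3 - <<'E'
from h import *
to([.5409,-.163,.200],13)
m=model("wrist"); im,d=vision.camera("wrist"); save("pics/wrist4.png",im); np.savez("wrist4.npz",im=im,d=d,K=m[0],R=m[1],t=m[2]); st()
print(m[0])
E
```

```text
t3.55 pos [ 0.5422 -0.1635  0.2034] thx 12.96 zax [ 0.002 -0.001 -1.   ] F [ 0.08 -0.42  0.59] T [ 0.046 -0.037 -0.015] w 0.0854 q [-0.29  0.43  0.01  1.15  0.    1.05]
tool shift [-0.0012 -0.0008  0.0034]
turn [ 0.05 -0.11 -0.04]
t3.60 pos [ 0.5425 -0.1637  0.2037] thx 12.95 zax [ 0.003 -0.001 -1.   ] F [-0.07 -0.49  0.58] T [-0.031  0.048  0.028] w 0.0856 q [-0.29  0.43  0.01  1.15  0.    1.05]
[[320.18054425   0.         256.86091636]
 [  0.         320.18054425 192.00087493]
 [  0.           0.           1.        ]]
```

View pics/wrist4.png

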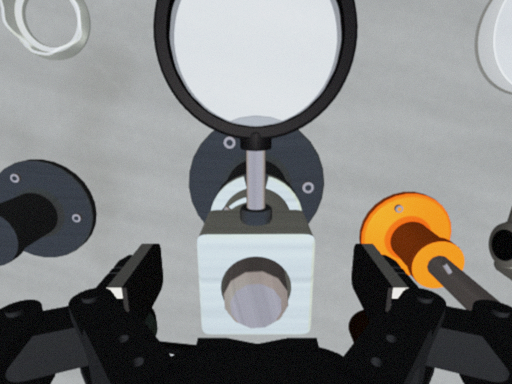

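Block spans 198–315 in columns (centre 256.5) and the finger inner edges are at 161 and 354 (centre 257.5), so it is centred within about 0.5 mm. Next I check the position along the head's x.

```bash
python3 - <<'E'
from h import *
z=np.load("wrist4.npz"); m=(z["K"],z["R"],z["t"]); im=z["im"]
a=[plane(m,u,v,.165) for u,v in [(198,236),(315,236),(202,333),(310,333)]]; P=np.mean(a,0); print(np.array(a).round(4)); print("blk",P,"spig",plane(m,256.5,298.5,.177))
o,Rm=st(); print("in tool",Rm.T@(P-o["eef_pos"]),"cam in tool",Rm.T@(-m[1].T@m[2]-o["eef_pos"]))
E
```

```text
[[ 0.5168 -0.1463  0.165 ]
 [ 0.5585 -0.1367  0.165 ]
 [ 0.5258 -0.1875  0.165 ]
 [ 0.5681 -0.1778  0.165 ]]
blk [ 0.54227735 -0.16206981  0.165     ] spig [ 0.54167805 -0.15907259  0.177     ]
t3.60 pos [ 0.5425 -0.1637  0.2037] thx 12.95 zax [ 0.003 -0.001 -1.   ] F [-0.07 -0.49  0.58] T [-0.031  0.048  0.028] w 0.0856 q [-0.29  0.43  0.01  1.15  0.    1.05]
in tool [ 4.20399957e-05 -1.68535133e-03  3.86629397e-02] cam in tool [ 0.00035667 -0.07034813 -0.06945445]
```

Request:
drive_tool(steps=[0,-0.0008,0.003,0,0,0,-1,0,0,0,0,0,0,-0.5,0,0,0,0,0,0,-0.3,0,0,0,0,0,0,-0.15,0,0,0,0,0,0,-0.12,0,0,0,0,0,0,-0.12,0,0,0,0,0,0,-0.12])

```text
clock: 4.18
eef_pos: [0.5418, -0.1631, 0.1989]
tool_rot: [0.994, 0.112, -0.0, -0.0]
ft_force: [-0.0, 0.1, 0.5]
grip_width: 0.048
```

```bash
python3 - <<'E'
from h import *
st()
m=model("wrist"); im,d=vision.camera("wrist"); save("pics/wrist5.png",im[180:384,130:390].repeat(3,0).repeat(3,1)[:600]);st()
E
```

```text
t4.18 pos [ 0.5418 -0.1631  0.1989] thx 12.92 zax [-0.  0. -1.] F [-0.03  0.13  0.49] T [0.039 0.025 0.   ] w 0.0480 q [-0.29  0.43  0.    1.14 -0.    1.05]
t4.23 pos [ 0.5418 -0.1631  0.1989] thx 12.92 zax [-0.  0. -1.] F [ 0.9  -0.78  0.25] T [-0.048 -0.018  0.   ] w 0.0477 q [-0.29  0.43  0.    1.14  0.    1.05]
```

View pics/wrist5.png

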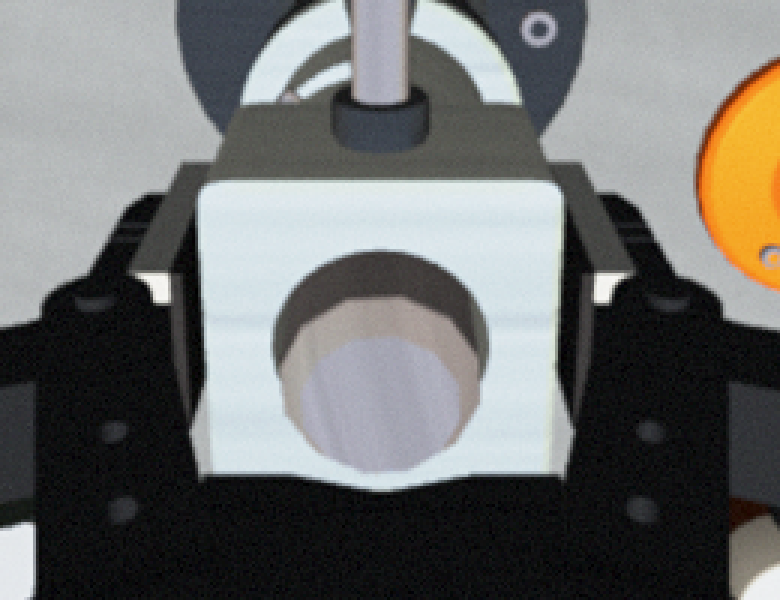

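Centred, with small equal gaps on both sides. I close now.

Request:
drive_tool(steps=[0,0,0,0,0,0,-0.06,0,0,0,0,0,0,-0.02,0,0,0,0,0,0,0.02,0,0,0,0,0,0,0.02])

```text
clock: 4.57
eef_pos: [0.5417, -0.1632, 0.1991]
tool_rot: [0.994, 0.112, 0.0, 0.0]
ft_force: [-1.1, -0.2, 2.0]
grip_width: 0.0432
```

```bash
python3 - <<'E'
from h import *
st()
E
```

```text
t4.57 pos [ 0.5417 -0.1632  0.1991] thx 12.92 zax [ 0. -0. -1.] F [-1.06 -0.2   2.03] T [-0.105  0.022  0.04 ] w 0.0432 q [-0.29  0.43  0.    1.14 -0.    1.05]
```

Request:
drive_tool(steps=[0,0,0,0,0,0,0.3,0,0,0,0,0,0,1,0,0,0,0,0,0,1,0,0,0,0,0,0,1])

```text
clock: 4.9
eef_pos: [0.5417, -0.1632, 0.1991]
tool_rot: [0.994, 0.112, 0.0, 0.0]
ft_force: [-1.5, -0.3, 2.5]
grip_width: 0.0435
```

```bash
python3 - <<'E'
from h import *
st()
E
```

```text
t4.90 pos [ 0.5417 -0.1632  0.1991] thx 12.92 zax [ 0. -0. -1.] F [-1.52 -0.27  2.5 ] T [-0.081  0.155 -0.035] w 0.0435 q [-0.29  0.43  0.    1.14 -0.    1.05]
```

```bash
python3 - <<'E'
from h import *
m=model("wrist"); im,d=vision.camera("wrist"); save("pics/wrist6.png",cv2.resize(im[175:250,190:330],None,fx=5.5,fy=5.5,interpolation=cv2.INTER_CUBIC))
p=plane(m,226.7,212,.115); v=p-np.array([.5415,-.1625,.115]); print(p,np.hypot(*v[:2]),np.degrees(np.arctan2(v[1],v[0])))
st()
E
```

```text
[ 0.52382409 -0.15126965  0.115     ] 0.02094179328870626 147.57025992080943
t4.95 pos [ 0.5417 -0.1631  0.199 ] thx 12.92 zax [ 0. -0. -1.] F [-1.25 -1.42  2.62] T [-0.102  0.179 -0.012] w 0.0435 q [-0.29  0.43  0.    1.14 -0.    1.05]
```

View pics/wrist6.png

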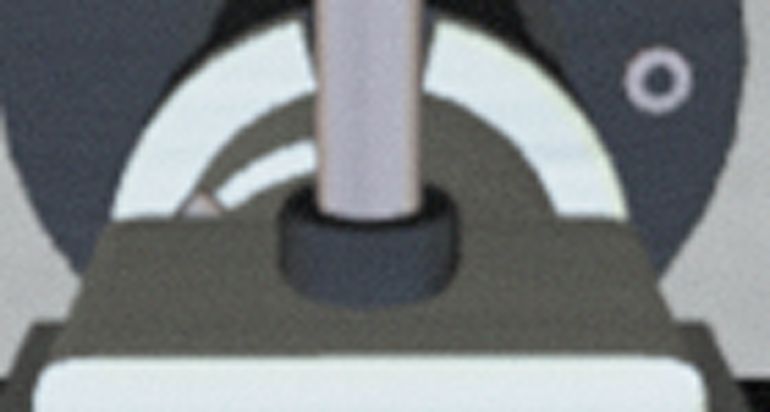

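Request:
drive_tool(steps=[0,0,-0.0006,0,0,0,1,0,0,0,0,0,-3,1,0,0,0,0,0,-3,1,0,0,0,0,0,-3,1,0,0,0,0,0,0,1])

```text
clock: 5.37
eef_pos: [0.5419, -0.163, 0.1991]
tool_rot: [0.982, 0.191, 0.0, -0.0]
ft_force: [0.7, -0.2, -2.4]
grip_width: 0.0431
```

```bash
python3 - <<'E'
from h import *
st()
E
```

```text
t5.37 pos [ 0.5419 -0.163   0.1991] thx 21.97 zax [ 0.  0. -1.] F [ 0.65 -0.19 -2.4 ] T [-0.059 -0.222 -0.032] w 0.0431 q [-0.29  0.43  0.    1.14  0.    0.9 ]
```

The picture shows the pin end at about crop (203,205), roughly 45–50° anticlockwise of the slot under the arm. That puts the stop near tool angle 60–66°. I turn freely to about 43°, then slowly.

Request:
drive_tool(steps=[0,0,0,0,0,-3,1,0,0,0,0,0,-3,1,0,0,0,0,0,-3,1,0,0,0,0,0,-3,1,0,0,0,0,0,0,1])

```text
clock: 5.78
eef_pos: [0.5418, -0.1629, 0.1991]
tool_rot: [0.957, 0.292, -0.0, -0.0]
ft_force: [0.1, 0.7, -1.3]
grip_width: 0.0433
```

Request:
drive_tool(steps=[0,0,0,0,0,-3,1,0,0,0,0,0,-3,1,0,0,0,0,0,-3,1,0,0,0,0,0,0,1,0,0,0,0,0,0,1])

```text
clock: 6.2
eef_pos: [0.5416, -0.1629, 0.1991]
tool_rot: [0.931, 0.365, -0.0, -0.0]
ft_force: [1.3, 0.1, -3.4]
grip_width: 0.0432
```

```bash
python3 - <<'E'
from h import *
st()
m=model("wrist"); im,d=vision.camera("wrist"); save("pics/wrist7.png",cv2.resize(im[150:280,170:340],None,fx=4.5,fy=4.5,interpolation=cv2.INTER_CUBIC))
st()
E
```

```text
t6.20 pos [ 0.5416 -0.1629  0.1991] thx 42.77 zax [-0.001  0.    -1.   ] F [ 1.29  0.1  -3.38] T [-0.058 -0.214  0.012] w 0.0432 q [-0.29  0.43  0.    1.14  0.    0.53]
t6.25 pos [ 0.5416 -0.1629  0.1991] thx 42.79 zax [-0.001  0.    -1.   ] F [ 1.24 -0.28 -3.19] T [-0.023 -0.194 -0.013] w 0.0434 q [-0.29  0.43  0.    1.14  0.    0.53]
```

View pics/wrist7.png

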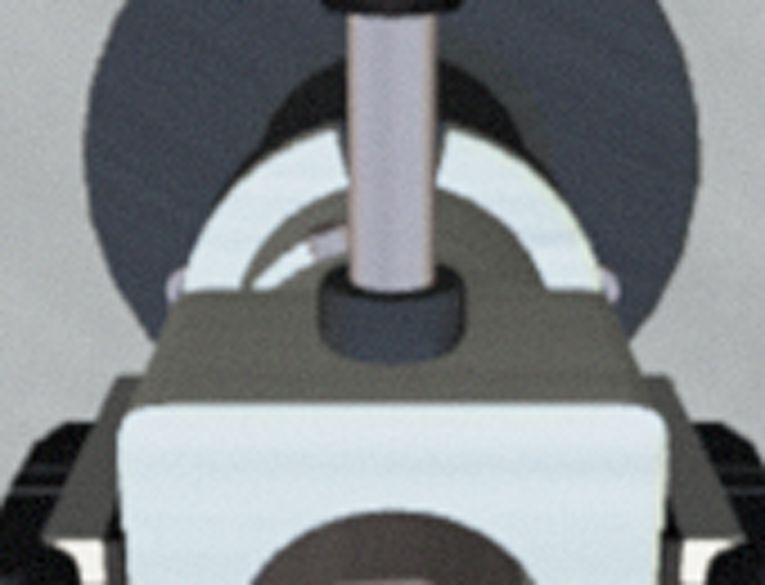

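```bash
python3 - <<'E'
from h import *
m=model("wrist")
for u,v in [(242.2,203.3),(239.5,204.5),(246,201.5)]:
    p=plane(m,u,v,.115); 
    for ax in [(.5416,-.1625),(.5406,-.163)]:
        w=p[:2]-ax; print(np.hypot(*w),np.degrees(np.arctan2(w[1],w[0]))-132.8)
E
```

```text
0.020911292138161425 19.548169546895366
0.02027785089414455 16.984583400376266
0.020824751949657844 23.695282019015053
0.020125406512577184 21.25375469502805
0.021271773652004566 13.790041258915778
0.020734942104660054 11.114239678627428
```

The pin end now shows at crop (325,240), about 18° short of the slot.

Request:
drive_tool(steps=[0,0,0,0,0,-2.5,1,0,0,0,0,0,-2.5,1,0,0,0,0,0,-2.5,1,0,0,0,0,0,-2.5,1,0,0,0,0,0,-2,1,0,0,0,0,0,0,1,0,0,0,0,0,0,1])

```text
clock: 6.83
eef_pos: [0.5414, -0.1629, 0.1991]
tool_rot: [0.888, 0.46, -0.0, -0.0]
ft_force: [0.4, 0.2, -3.6]
grip_width: 0.0434
```

```bash
python3 - <<'E'
from h import *
st()
m=model("wrist"); im,d=vision.camera("wrist"); save("pics/wrist8.png",cv2.resize(im[150:280,170:340],None,fx=4.5,fy=4.5,interpolation=cv2.INTER_CUBIC))
st()
E
```

```text
t6.83 pos [ 0.5414 -0.1629  0.1991] thx 54.81 zax [-0.001  0.    -1.   ] F [ 0.44  0.2  -3.6 ] T [-0.073 -0.062 -0.01 ] w 0.0434 q [-0.29  0.43  0.    1.14  0.    0.32]
t6.88 pos [ 0.5414 -0.163   0.1991] thx 54.82 zax [-0.001  0.    -1.   ] F [ 0.29  0.21 -4.22] T [-0.032 -0.03   0.031] w 0.0432 q [-0.29  0.43  0.    1.14 -0.    0.32]
```

View pics/wrist8.png

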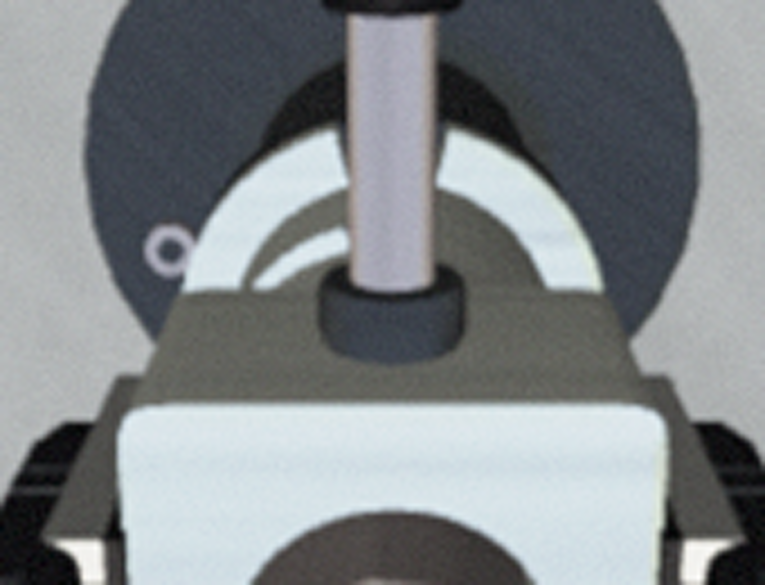

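Request:
drive_tool(steps=[0,0,0,0,0,-1,1,0,0,0,0,0,-0.5,1,0,0,0,0,0,0,1])

```text
clock: 7.13
eef_pos: [0.5415, -0.163, 0.1992]
tool_rot: [0.881, 0.473, -0.0, -0.0]
ft_force: [-0.9, 0.1, -5.0]
grip_width: 0.0433
```

```bash
python3 - <<'E'
from h import *
st()
E
```

```text
t7.13 pos [ 0.5415 -0.163   0.1992] thx 56.42 zax [-0.001  0.    -1.   ] F [-0.91  0.06 -5.04] T [ 0.006 -0.025  0.038] w 0.0433 q [-0.29  0.43  0.    1.14 -0.    0.29]
```

Request:
drive_tool(steps=[0,0,0,0,0,-1,1,0,0,0,0,0,-1,1,0,0,0,0,0,0,1])

```text
clock: 7.38
eef_pos: [0.5417, -0.163, 0.1995]
tool_rot: [0.873, 0.488, -0.0, -0.0]
ft_force: [0.0, 0.5, -4.7]
grip_width: 0.0433
```

```bash
python3 - <<'E'
from h import *
st()
E
```

```text
t7.38 pos [ 0.5417 -0.163   0.1995] thx 58.48 zax [-0.  0. -1.] F [ 0.03  0.48 -4.72] T [-0.033 -0.038  0.005] w 0.0433 q [-0.29  0.43  0.    1.14  0.    0.26]
```

Request:
drive_tool(steps=[0,0,0,0,0,-1,1,0,0,0,0,0,-0.5,1,0,0,0,0,0,0,1])

```text
clock: 7.63
eef_pos: [0.5417, -0.1631, 0.1995]
tool_rot: [0.866, 0.5, 0.0, 0.0]
ft_force: [0.1, -0.3, -4.0]
grip_width: 0.0435
```

```bash
python3 - <<'E'
from h import *
st()
E
```

```text
t7.63 pos [ 0.5417 -0.1631  0.1995] thx 59.95 zax [ 0. -0. -1.] F [ 0.14 -0.28 -4.04] T [ 0.024 -0.018 -0.003] w 0.0435 q [-0.29  0.43  0.    1.14  0.    0.23]
```

Request:
drive_tool(steps=[0,0,0,0,0,-0.7,1,0,0,0,0,0,-0.7,1,0,0,0,0,0,0,1])

```text
clock: 7.88
eef_pos: [0.5417, -0.1631, 0.1995]
tool_rot: [0.86, 0.51, -0.0, 0.0]
ft_force: [-0.3, -0.0, -3.0]
grip_width: 0.0433
```

```bash
python3 - <<'E'
from h import *
st()
E
```

```text
t7.88 pos [ 0.5417 -0.1631  0.1995] thx 61.36 zax [-0. -0. -1.] F [-0.34 -0.04 -3.04] T [-0.016 -0.07   0.044] w 0.0433 q [-0.29  0.43  0.    1.14 -0.    0.21]
```

Request:
drive_tool(steps=[0,0,0,0,0,-0.6,1,0,0,0,0,0,-0.6,1,0,0,0,0,0,0,1])

```text
clock: 8.13
eef_pos: [0.5417, -0.1631, 0.1995]
tool_rot: [0.855, 0.519, 0.0, -0.0]
ft_force: [-0.2, -0.2, -4.5]
grip_width: 0.0434
```

```bash
python3 - <<'E'
from h import *
st()
E
```

```text
t8.13 pos [ 0.5417 -0.1631  0.1995] thx 62.55 zax [-0.  0. -1.] F [-0.23 -0.24 -4.45] T [-0.021  0.016  0.002] w 0.0434 q [-0.29  0.43  0.    1.14  0.    0.19]
```

Request:
drive_tool(steps=[0,0,0,0,0,-0.6,1,0,0,0,0,0,-0.6,1,0,0,0,0,0,0,1])

```text
clock: 8.38
eef_pos: [0.5417, -0.1631, 0.1995]
tool_rot: [0.849, 0.528, -0.0, 0.0]
ft_force: [-0.1, 0.1, -4.6]
grip_width: 0.0434
```

```bash
python3 - <<'E'
from h import *
st()
E
```

```text
t8.38 pos [ 0.5417 -0.1631  0.1995] thx 63.76 zax [ 0. -0. -1.] F [-0.14  0.09 -4.62] T [-0.005 -0.027 -0.039] w 0.0434 q [-0.29  0.43  0.    1.14 -0.    0.17]
```

Request:
drive_tool(steps=[0,0,0,0,0,-0.5,1,0,0,0,0,0,-0.5,1,0,0,0,0,0,0,1])

```text
clock: 8.63
eef_pos: [0.5417, -0.1631, 0.1995]
tool_rot: [0.845, 0.535, -0.0, -0.0]
ft_force: [0.0, 0.3, -5.5]
grip_width: 0.0435
```

```bash
python3 - <<'E'
from h import *
st()
E
```

```text
t8.63 pos [ 0.5417 -0.1631  0.1995] thx 64.75 zax [-0. -0. -1.] F [ 0.01  0.28 -5.52] T [-0.024  0.006  0.021] w 0.0435 q [-0.29  0.43  0.    1.14 -0.    0.15]
```

Request:
drive_tool(steps=[0,0,0,0,0,-0.5,1,0,0,0,0,0,-0.5,1,0,0,0,0,0,0,1])

```text
clock: 8.88
eef_pos: [0.5417, -0.1631, 0.1995]
tool_rot: [0.84, 0.543, -0.0, 0.0]
ft_force: [0.1, -0.6, -5.1]
grip_width: 0.0433
```

```bash
python3 - <<'E'
from h import *
st()
E
```

```text
t8.88 pos [ 0.5417 -0.1631  0.1995] thx 65.75 zax [-0. -0. -1.] F [ 0.1  -0.61 -5.11] T [-0.125  0.059 -0.051] w 0.0433 q [-0.29  0.43  0.    1.14 -0.    0.13]
```

Request:
drive_tool(steps=[0,0,0,0,0,-0.5,1,0,0,0,0,0,-0.5,1,0,0,0,0,0,0,1])

```text
clock: 9.13
eef_pos: [0.5417, -0.1632, 0.1995]
tool_rot: [0.835, 0.55, -0.0, 0.0]
ft_force: [0.1, -0.9, -4.7]
grip_width: 0.0435
```

```bash
python3 - <<'E'
from h import *
st()
E
```

```text
t9.13 pos [ 0.5417 -0.1632  0.1995] thx 66.74 zax [-0. -0. -1.] F [ 0.05 -0.9  -4.72] T [-0.127  0.065 -0.03 ] w 0.0435 q [-0.29  0.43  0.    1.14 -0.    0.11]
```

```bash
cat >> h.py <<'E'
def avg(n=5):
    F=[];T=[]
    for i in range(n):
        o=bot.get_obs();F.append(o["ft_force"]);T.append(o["ft_torque"]);vision.camera("side")
    st(); print("avgF",np.mean(F,0).round(2),"avgT",np.mean(T,0).round(3))
E
python3 -c "
from h import *
avg()"
```

```text
t9.38 pos [ 0.5417 -0.1631  0.1995] thx 66.72 zax [-0. -0. -1.] F [-0.15 -0.25 -3.86] T [-0.158  0.096  0.009] w 0.0433 q [-0.29  0.43  0.    1.14 -0.    0.11]
avgF [-0.59 -0.66 -4.22] avgT [-0.155  0.084 -0.041]
```

Request:
drive_tool(steps=[0,0,0,0,0,-0.5,1,0,0,0,0,0,-0.5,1,0,0,0,0,0,0,1])

```text
clock: 9.63
eef_pos: [0.5417, -0.1632, 0.1995]
tool_rot: [0.83, 0.557, -0.0, 0.0]
ft_force: [-1.7, -0.9, -4.2]
grip_width: 0.0431
```

```bash
python3 -c "
from h import *
avg()"
```

```text
t9.88 pos [ 0.5417 -0.1632  0.1995] thx 67.71 zax [-0. -0. -1.] F [-0.44 -0.94 -4.05] T [-0.341  0.201 -0.104] w 0.0436 q [-0.29  0.43  0.    1.14 -0.    0.1 ]
avgF [-1.15 -1.04 -4.11] avgT [-0.298  0.191 -0.062]
```

Request:
drive_tool(steps=[0,0,0,0,0,-0.5,1,0,0,0,0,0,0,1])

```text
clock: 10.05
eef_pos: [0.5416, -0.1631, 0.1995]
tool_rot: [0.828, 0.561, -0.0, 0.0]
ft_force: [-1.7, -1.7, -3.9]
grip_width: 0.0435
```

```bash
python3 -c "
from h import *
avg(4)"
```

```text
t10.25 pos [ 0.5417 -0.1632  0.1995] thx 68.22 zax [-0. -0. -1.] F [-1.41 -1.22 -3.45] T [-0.379  0.321 -0.072] w 0.0432 q [-0.29  0.43  0.    1.14 -0.    0.09]
avgF [-1.61 -1.73 -4.48] avgT [-0.383  0.269 -0.123]
```

The stop is felt: Tz grew steadily from about 0 to −0.12 N m past about 66°. I back off 6°.

Request:
drive_tool(steps=[0,0,0,0,0,2,1,0,0,0,0,0,2,1,0,0,0,0,0,2,1,0,0,0,0,0,0,1])

```text
clock: 10.58
eef_pos: [0.5422, -0.1627, 0.1996]
tool_rot: [0.856, 0.517, 0.001, -0.0]
ft_force: [-0.9, 0.6, -3.8]
grip_width: 0.0436
```

```bash
python3 -c "
from h import *
avg(3)"
```

```text
t10.73 pos [ 0.542  -0.1628  0.1996] thx 62.29 zax [ 0.001  0.    -1.   ] F [ 0.48 -0.13 -4.47] T [-0.006 -0.028  0.081] w 0.0431 q [-0.29  0.43  0.    1.14  0.    0.19]
avgF [-0.57 -0.19 -4.05] avgT [-0.046 -0.038  0.008]
```

Request:
drive_tool(steps=[0,0,-0.001,0,0,0,1,0,0,-0.001,0,0,0,1,0,0,0,0,0,0,1])

```text
clock: 10.98
eef_pos: [0.542, -0.163, 0.2018]
tool_rot: [0.856, 0.517, 0.0, 0.0]
ft_force: [0.4, -0.2, -4.5]
grip_width: 0.0435
```

```bash
python3 -c "
from h import *
avg(3)"
```

```text
t11.13 pos [ 0.5418 -0.1631  0.2016] thx 62.23 zax [ 0.  0. -1.] F [-0.16 -0.21 -4.52] T [-0.007  0.01   0.025] w 0.0432 q [-0.29  0.43  0.    1.14  0.    0.19]
avgF [-0.09 -0.17 -4.43] avgT [-0.01  -0.047 -0.016]
```

Request:
drive_tool(steps=[0,0,-0.001,0,0,0,1,0,0,-0.001,0,0,0,1,0,0,-0.001,0,0,0,1,0,0,0,0,0,0,1])

```text
clock: 11.47
eef_pos: [0.5419, -0.1631, 0.2048]
tool_rot: [0.856, 0.517, 0.0, 0.0]
ft_force: [-0.1, 0.2, -4.5]
grip_width: 0.0433
```

```bash
python3 -c "
from h import *
avg(2)"
```

```text
t11.57 pos [ 0.5418 -0.1631  0.2046] thx 62.22 zax [ 0. -0. -1.] F [-0.49 -0.23 -4.22] T [-0.055 -0.042 -0.021] w 0.0431 q [-0.29  0.43  0.01  1.15  0.    0.19]
avgF [-0.12  0.62 -4.47] avgT [-0.003 -0.061 -0.019]
```

Request:
drive_tool(steps=[0,0,-0.003,0,0,0,1,0,0,-0.003,0,0,0,1,0,0,-0.003,0,0,0,1,0,0,-0.003,0,0,0,1,0,0,0,0,0,0,1])

```text
clock: 11.98
eef_pos: [0.5422, -0.1632, 0.2176]
tool_rot: [0.856, 0.517, 0.001, 0.001]
ft_force: [0.7, 0.0, -4.6]
grip_width: 0.0436
```

```bash
python3 -c "
from h import *
avg(2)"
```

```text
t12.08 pos [ 0.5419 -0.1631  0.2168] thx 62.22 zax [ 0.001 -0.    -1.   ] F [ 1.39  0.46 -4.01] T [-0.056 -0.032 -0.025] w 0.0435 q [-0.29  0.42  0.03  1.18 -0.    0.19]
avgF [ 0.16  0.34 -4.48] avgT [-0.023 -0.051 -0.01 ]
```

Sliding freely, with only the head's weight of about 4.4 N on the sensor. I continue in moderate steps.

Request:
drive_tool(steps=[0,0,-0.004,0,0,0,1,0,0,-0.004,0,0,0,1,0,0,-0.004,0,0,0,1,0,0,-0.004,0,0,0,1,0,0,-0.004,0,0,0,1,0,0,0,0,0,0,1])

```text
clock: 12.58
eef_pos: [0.5423, -0.1632, 0.2378]
tool_rot: [0.856, 0.517, 0.001, 0.001]
ft_force: [0.2, -0.2, -4.0]
grip_width: 0.0433
```

```bash
python3 -c "
from h import *
avg(2)"
```

```text
t12.68 pos [ 0.5419 -0.1631  0.2368] thx 62.22 zax [ 0.001 -0.    -1.   ] F [ 0.05 -0.76 -3.69] T [-0.006  0.051  0.004] w 0.0436 q [-0.29  0.41  0.06  1.23  0.    0.19]
avgF [-0.13  0.14 -4.35] avgT [ 0.018 -0.061 -0.02 ]
```

Request:
drive_tool(steps=[0,0,-0.005,0,0,0,1,0,0,-0.005,0,0,0,1,0,0,-0.005,0,0,0,1,0,0,-0.005,0,0,0,1,0,0,-0.005,0,0,0,1,0,0,0,0,0,0,1])

```text
clock: 13.18
eef_pos: [0.5424, -0.1633, 0.2632]
tool_rot: [0.856, 0.517, 0.001, 0.001]
ft_force: [1.3, -0.1, -3.8]
grip_width: 0.0432
```

```bash
python3 -c "
from h import *
avg(2)"
```

```text
t13.28 pos [ 0.5419 -0.1631  0.2619] thx 62.22 zax [ 0.001 -0.    -1.   ] F [-0.49  0.18 -5.02] T [-0.081 -0.005  0.036] w 0.0437 q [-0.29  0.39  0.11  1.28 -0.    0.19]
avgF [ 0.8  -0.2  -4.15] avgT [-0.007 -0.036 -0.012]
```

Request:
drive_tool(steps=[0,0,-0.006,0,0,0,1,0,0,-0.006,0,0,0,1,0,0,-0.006,0,0,0,1,0,0,-0.006,0,0,0,1,0,0,-0.006,0,0,0,1,0,0,-0.006,0,0,0,1,0,0,-0.006,0,0,0,1,0,0,0,0,0,0,1])

```text
clock: 13.95
eef_pos: [0.5423, -0.1632, 0.3054]
tool_rot: [0.856, 0.517, 0.001, 0.001]
ft_force: [-0.2, 0.8, -3.3]
grip_width: 0.0434
```

Request:
drive_tool(steps=[0,0,-0.006,0,0,0,1,0,0,-0.006,0,0,0,1,0,0,-0.006,0,0,0,1,0,0,0,0,0,0,1,0,0,0,0,0,0,1])

```text
clock: 14.37
eef_pos: [0.542, -0.1632, 0.3221]
tool_rot: [0.856, 0.517, 0.0, 0.0]
ft_force: [-0.5, -0.0, -4.6]
grip_width: 0.0435
```

```bash
python3 - <<'E'
from h import *
st()
im,d=vision.camera("side"); save("pics/side1.png",im)
m=model("top"); im,d=vision.camera("top"); save("pics/top1.png",im); np.savez("top1.npz",im=im,d=d,K=m[0],R=m[1],t=m[2]); st()
E
```

```text
t14.37 pos [ 0.542  -0.1632  0.3221] thx 62.22 zax [ 0.001 -0.    -1.   ] F [-0.5  -0.04 -4.59] T [-0.    -0.072  0.035] w 0.0435 q [-0.29  0.37  0.23  1.43 -0.    0.19]
t14.47 pos [ 0.5417 -0.163   0.3213] thx 62.22 zax [-0.  0. -1.] F [ 0.18  0.22 -4.71] T [-0.058 -0.053  0.005] w 0.0437 q [-0.29  0.37  0.23  1.43 -0.    0.19]
```

View pics/side1.png

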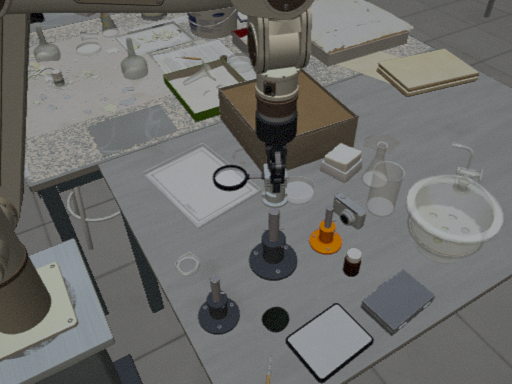

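Side view: the head is clear of the spigot at (272,220), hanging upright in the gripper. I carry it to the tray next.

```bash
python3 -c "
from h import *
to([.512,.173,.3213],62.2)
z=np.load('top1.npz'); m=(z['K'],z['R'],z['t']); C=cloud(m,z['d'])
for u,v in [(160,80),(120,60),(200,140)]: print(C[v,u].round(3))
"
```

```text
t14.47 pos [ 0.5417 -0.163   0.3213] thx 62.22 zax [-0.  0. -1.] F [ 0.18  0.22 -4.71] T [-0.058 -0.053  0.005] w 0.0437 q [-0.29  0.37  0.23  1.43 -0.    0.19]
tool shift [ 0.2835 -0.1828  0.    ]
turn [-0.02  0.01  0.02]
[0.877 0.217 0.107]
[0.935 0.324 0.106]
[0.712 0.113 0.108]
```

Request:
drive_tool(steps=[0.01,-0.0065,0,0,0,0,1,0.018,-0.0116,0,0,0,0,1,0.022,-0.0142,0,0,0,0,1,0.022,-0.0142,0,0,0,0,1,0.022,-0.0142,0,0,0,0,1,0.022,-0.0142,0,0,0,0,1,0.022,-0.0142,0,0,0,0,1,0.022,-0.0142,0,0,0,0,1])

```text
clock: 15.13
eef_pos: [0.5241, 0.0285, 0.3212]
tool_rot: [0.856, 0.517, -0.0, -0.0]
ft_force: [0.3, -0.4, -4.2]
grip_width: 0.0434
```

Request:
drive_tool(steps=[0.022,-0.0142,0,0,0,0,1,0.022,-0.0142,0,0,0,0,1,0.022,-0.0142,0,0,0,0,1,0.022,-0.0142,0,0,0,0,1,0.02,-0.013,0,0,0,0,1,0.01,-0.007,0,0,0,0,1,0,0,0,0,0,0,1,0,0,0,0,0,0,1])

```text
clock: 15.8
eef_pos: [0.5114, 0.1674, 0.3212]
tool_rot: [0.856, 0.517, -0.001, 0.0]
ft_force: [0.4, -0.5, -3.7]
grip_width: 0.0432
```

```bash
python3 - <<'E'
from h import *
st()
im,d=vision.camera("side"); save("pics/side2.png",im)
m=model("wrist"); im,d=vision.camera("wrist"); save("pics/wrist9.png",im); to([.512,.173,.117],62.2)
E
```

```text
t15.80 pos [0.5114 0.1674 0.3212] thx 62.32 zax [-0.001 -0.001 -1.   ] F [ 0.42 -0.48 -3.67] T [-0.019 -0.04   0.007] w 0.0432 q [ 0.32  0.31  0.15  1.41 -0.    0.8 ]
t15.90 pos [0.5118 0.1662 0.3213] thx 62.19 zax [-0.    -0.001 -1.   ] F [-0.54 -0.65 -4.58] T [-0.049 -0.034 -0.002] w 0.0433 q [ 0.31  0.31  0.15  1.41 -0.    0.8 ]
tool shift [ 0.0063 -0.003   0.2043]
turn [-0.    0.05 -0.01]
```

View pics/side2.png

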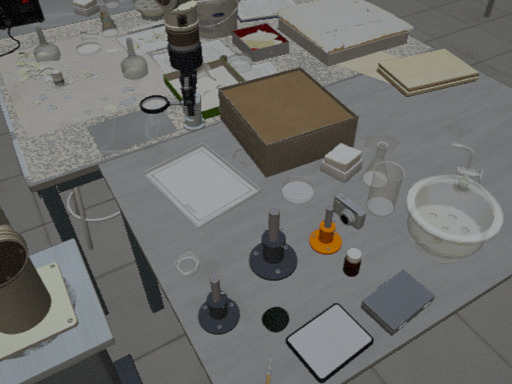

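View pics/wrist9.png

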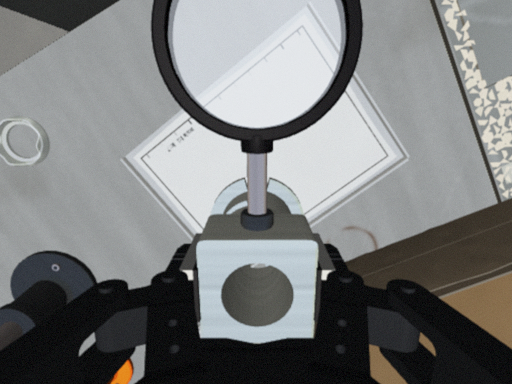

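The wrist view shows the head hanging straight over the white-sheet tray. I descend.

Request:
drive_tool(steps=[0.002,-0.001,0.015,0,0,0,1,0.002,-0.001,0.028,0,0,0,1,0.001,-0.001,0.03,0,0,0,1,0,0,0.03,0,0,0,1,0,0,0.03,0,0,0,1,0,0,0.028,0,0,0,1,0,0,0.015,0,0,0,1,0,0,0.008,0,0,0,1])

```text
clock: 16.57
eef_pos: [0.5101, 0.1707, 0.1346]
tool_rot: [0.857, 0.516, -0.003, -0.0]
ft_force: [-0.5, -0.6, -4.2]
grip_width: 0.0437
```

Request:
drive_tool(steps=[0,0,0,0,0,0,1,0,0,0,0,0,0,1])

```text
clock: 16.73
eef_pos: [0.5122, 0.172, 0.1381]
tool_rot: [0.857, 0.516, 0.0, 0.0]
ft_force: [-0.1, -0.4, -3.3]
grip_width: 0.0435
```

```bash
python3 - <<'E'
from h import *
avg(3)
im,d=vision.camera("side"); save("pics/side3.png",cv2.resize(im[80:230,100:300],None,fx=4,fy=4,interpolation=cv2.INTER_CUBIC)); to([.512,.173,.117],62.2)
E
```

```text
t16.88 pos [0.513  0.1728 0.1393] thx 62.19 zax [ 0.004  0.001 -1.   ] F [ 0.43 -0.39 -3.72] T [-0.036 -0.014 -0.005] w 0.0432 q [ 0.32  0.45 -0.15  0.97 -0.    0.81]
avgF [ 0.13 -0.17 -3.51] avgT [-0.038 -0.05   0.007]
t16.93 pos [0.5128 0.1729 0.1392] thx 62.21 zax [ 0.003  0.001 -1.   ] F [-1.05 -0.26 -4.15] T [0.016 0.044 0.026] w 0.0432 q [ 0.33  0.45 -0.15  0.97 -0.    0.81]
tool shift [-0.0003 -0.0008  0.0222]
turn [ 0.14 -0.14  0.01]
```

View pics/side3.png

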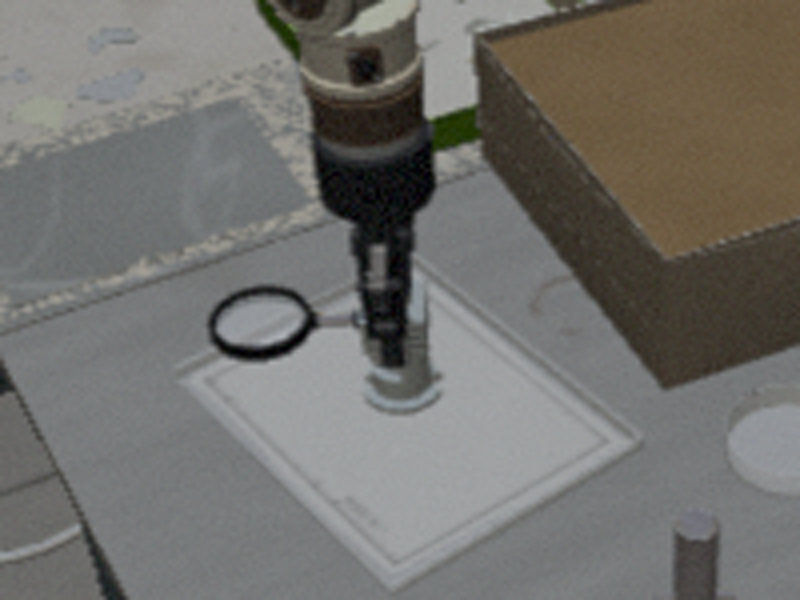

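The foot is over the middle of the sheet, about 20 mm up. I lower it gently.

Request:
drive_tool(steps=[0,0,0.005,0,0,0,1,0,0,0.005,0,0,0,1,0,0,0.005,0,0,0,1,0,0,0,0,0,0,1,0,0,0,0,0,0,1,0,0,0,0,0,0,1])

```text
clock: 17.43
eef_pos: [0.5115, 0.1727, 0.1223]
tool_rot: [0.856, 0.517, -0.0, -0.0]
ft_force: [-1.0, 0.2, -3.9]
grip_width: 0.0431
```

Request:
drive_tool(steps=[0,0,0.0015,0,0,0,1,0,0,0.0015,0,0,0,1,0,0,0,0,0,0,1])

```text
clock: 17.68
eef_pos: [0.5115, 0.1726, 0.1193]
tool_rot: [0.856, 0.517, -0.0, -0.0]
ft_force: [0.1, 0.6, -4.4]
grip_width: 0.0434
```

```bash
python3 -c "
from h import *
avg(2)"
```

```text
t17.78 pos [0.5116 0.1726 0.1195] thx 62.22 zax [-0. -0. -1.] F [ 1.52 -0.45 -5.59] T [-0.028  0.05   0.053] w 0.0433 q [ 0.33  0.47 -0.18  0.93  0.    0.81]
avgF [-0.09  0.09 -4.46] avgT [-0.049 -0.031 -0.015]
```

Request:
drive_tool(steps=[0,0,0.001,0,0,0,1,0,0,0.0007,0,0,0,1,0,0,0,0,0,0,1])

```text
clock: 18.03
eef_pos: [0.5115, 0.1726, 0.1177]
tool_rot: [0.856, 0.517, -0.0, -0.0]
ft_force: [-0.8, -0.3, -4.9]
grip_width: 0.0437
```

```bash
python3 -c "
from h import *
avg(2)"
```

```text
t18.13 pos [0.5116 0.1726 0.1178] thx 62.22 zax [-0. -0. -1.] F [-0.14 -0.22 -4.81] T [-0.033 -0.034  0.016] w 0.0433 q [ 0.33  0.47 -0.18  0.92 -0.    0.81]
avgF [-0.27 -0.2  -4.51] avgT [-0.064 -0.077  0.005]
```

Request:
drive_tool(steps=[0,0,0.0006,0,0,0,1,0,0,0,0,0,0,1])

```text
clock: 18.3
eef_pos: [0.5116, 0.1726, 0.1172]
tool_rot: [0.856, 0.517, -0.0, -0.0]
ft_force: [-0.0, 0.2, -4.8]
grip_width: 0.043
```

```bash
python3 -c "
from h import *
avg(2)"
```

```text
t18.40 pos [0.5116 0.1726 0.1172] thx 62.22 zax [-0. -0. -1.] F [ 0.09  0.26 -4.41] T [-0.043 -0.07   0.02 ] w 0.0435 q [ 0.33  0.47 -0.18  0.92 -0.    0.81]
avgF [ 0.11  0.2  -4.77] avgT [-0.014 -0.022 -0.003]
```

Request:
drive_tool(steps=[0,0,0.0006,0,0,0,1,0,0,0,0,0,0,1])

```text
clock: 18.57
eef_pos: [0.5117, 0.1726, 0.117]
tool_rot: [0.856, 0.517, 0.0, 0.0]
ft_force: [-1.0, -0.2, -0.8]
grip_width: 0.0434
```

```bash
python3 -c "
from h import *
avg(2)"
```

```text
t18.67 pos [0.5117 0.1727 0.1171] thx 62.22 zax [ 0.  0. -1.] F [-1.31 -0.97 -0.62] T [-0.137  0.22   0.044] w 0.0430 q [ 0.33  0.47 -0.18  0.92 -0.    0.81]
avgF [-0.8  -0.53 -0.27] avgT [-0.129  0.249  0.032]
```

Request:
drive_tool(steps=[0,0,0.0005,0,0,0,1,0,0,0,0,0,0,1])

```text
clock: 18.83
eef_pos: [0.5117, 0.1726, 0.117]
tool_rot: [0.856, 0.517, 0.0, 0.0]
ft_force: [-3.5, -2.0, 4.4]
grip_width: 0.0432
```

```bash
python3 -c "
from h import *
avg(2)"
```

```text
t18.93 pos [0.5117 0.1726 0.117 ] thx 62.22 zax [ 0.001  0.    -1.   ] F [-1.97 -1.16  6.09] T [-0.3    0.673  0.032] w 0.0433 q [ 0.33  0.47 -0.18  0.92 -0.    0.81]
avgF [-2.85 -1.44  5.25] avgT [-0.296  0.622  0.051]
```

Floor contact is clear: Fz went from −4.5 to +5 N while the head was held. I ease off slightly and open.

Request:
drive_tool(steps=[0,0,-0.0005,0,0,0,1,0,0,0,0,0,0,-0.02,0,0,0,0,0,0,-0.06,0,0,0,0,0,0,-0.15,0,0,0,0,0,0,-0.3,0,0,0,0,0,0,-0.6,0,0,0,0,0,0,-1,0,0,0,0,0,0,-1])

```text
clock: 19.6
eef_pos: [0.5117, 0.1727, 0.1165]
tool_rot: [0.856, 0.517, 0.0, 0.0]
ft_force: [0.1, 0.7, -0.8]
grip_width: 0.085
```

Request:
drive_tool(steps=[0,0,0,0,0,0,-1,0,0,0,0,0,0,-1,0,0,0,0,0,0,-1])

```text
clock: 19.85
eef_pos: [0.5116, 0.1727, 0.1166]
tool_rot: [0.856, 0.517, 0.0, -0.0]
ft_force: [0.4, -0.1, -0.6]
grip_width: 0.0856
```

```bash
python3 - <<'E'
from h import *
avg(2)
im,d=vision.camera("wrist"); save("pics/wrist10.png",im)
E
```

```text
t19.95 pos [0.5117 0.1727 0.1166] thx 62.22 zax [ 0.  0. -1.] F [ 0.07  0.78 -0.29] T [-0.018 -0.015  0.032] w 0.0852 q [ 0.33  0.47 -0.18  0.92 -0.    0.81]
avgF [ 0.39 -0.21 -0.29] avgT [-0.012 -0.036 -0.   ]
```

View pics/wrist10.png

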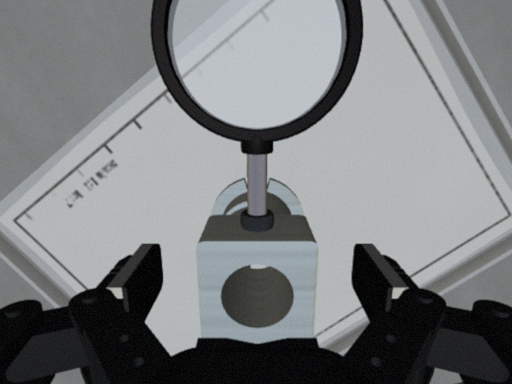

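The fingers are clear on both sides and the head stands. I retract straight up.

Request:
drive_tool(steps=[0,0,-0.008,0,0,0,-1,0,0,-0.015,0,0,0,-1,0,0,-0.025,0,0,0,-1,0,0,-0.03,0,0,0,-1,0,0,-0.03,0,0,0,-1,0,0,-0.03,0,0,0,-1,0,0,-0.02,0,0,0,-1,0,0,0,0,0,0,-1])

```text
clock: 20.67
eef_pos: [0.5138, 0.1734, 0.2808]
tool_rot: [0.856, 0.517, 0.005, 0.001]
ft_force: [0.1, 0.3, 0.7]
grip_width: 0.0854
```

Request:
drive_tool(steps=[0,-0.025,0,0,0,0,-1,0,-0.03,0,0,0,0,-1,0,-0.03,0,0,0,0,-1,0,-0.02,0,0,0,0,-1,0,0,0,0,0,0,-1,0,0,0,0,0,0,-1,0,0,0,0,0,0,-1,0,0,0,0,0,0,-1])

```text
clock: 21.33
eef_pos: [0.4195, 0.2213, 0.2746]
tool_rot: [0.856, 0.516, 0.0, 0.0]
ft_force: [-0.6, 0.2, -0.3]
grip_width: 0.0854
```

```bash
python3 - <<'E'
from h import *
st()
im,d=vision.camera("side"); save("pics/side4.png",im)
m=model("top"); im,d=vision.camera("top"); save("pics/top4.png",im); np.savez("top4.npz",im=im,d=d,K=m[0],R=m[1],t=m[2])
m=model("wrist"); im,d=vision.camera("wrist"); save("pics/wrist11.png",im)
E
```

```text
t21.33 pos [0.4195 0.2213 0.2746] thx 62.17 zax [ 0. -0. -1.] F [-0.6   0.22 -0.29] T [ 0.025 -0.05  -0.002] w 0.0854 q [ 0.49  0.21 -0.12  1.25 -0.    0.97]
```

View pics/side4.png

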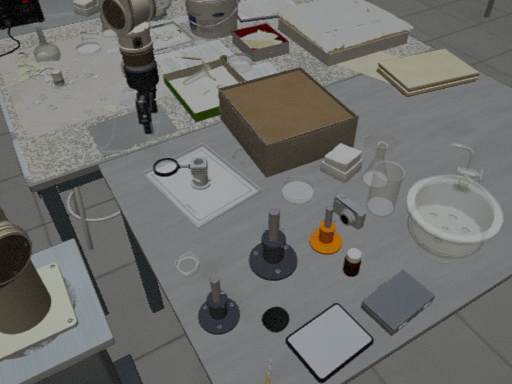

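View pics/wrist11.png

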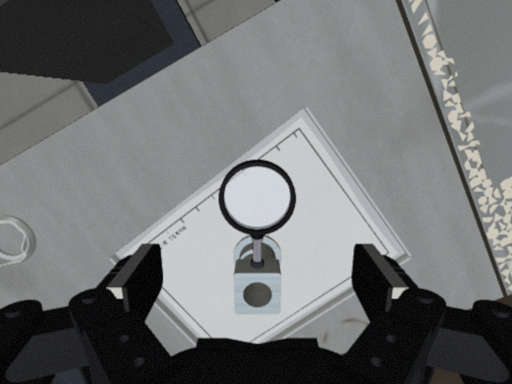

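View pics/top4.png

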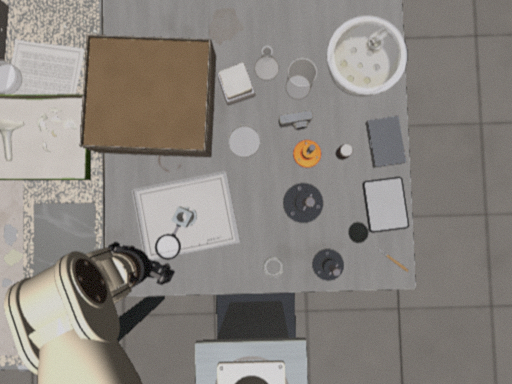

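The head stands upright and free near the middle of the tray (side (200,172), top (184,216)), and the bystanders look unmoved. One height check, then hand in.

```bash
python3 - <<'E'
from h import *
z=np.load("top4.npz"); m=(z["K"],z["R"],z["t"]); C=cloud(m,z["d"]); k=np.zeros(z["d"].shape,bool); k[200:232,168:205]=1; k&=(C[...,2]>.07)
P=C[k]; print(k.sum(),P.mean(0).round(3),np.median(P[:,2]).round(4))
a=np.load("top0.npz"); 
df=(cv2.absdiff(a["im"],z["im"]).max(2)>60); df[:,:250]=0; df[300:]=0; n,l,s,c=cv2.connectedComponentsWithStats(df.astype(np.uint8)); print([(c[i].round(),s[i,4]) for i in range(1,n) if s[i,4]>8])
st(); print(job_done())
E
```

```text
239 [0.51  0.165 0.116] 0.0822
[(array([308., 201.]), np.int32(239)), (array([293., 206.]), np.int32(13)), (array([299., 208.]), np.int32(9))]
t21.48 pos [0.4194 0.2212 0.2744] thx 62.15 zax [-0. -0. -1.] F [-0.05  0.17  0.12] T [0.061 0.014 0.044] w 0.0854 q [ 0.49  0.21 -0.12  1.25 -0.    0.97]
the job is handed in; nothing more can be done
None
```

The magnifier head is off its post and standing upright, released, near the middle of the clear-rimmed tray. I handed the job in at about 21.5 s; no verdict is reported.

- **Turning:** I gripped the block's flats and turned the head about 55° anticlockwise. From about 66° tool angle the moment about the vertical grew steadily to −0.12 N m, which I took as the stop. I then backed off 6°.
- **Sliding off:** It slid up freely, with only the head's weight of about 4.4 N on the wrist sensor. I lifted until its underside was about 30 mm above the post's end.
- **Setting down:** I carried it to the tray and lowered it until the floor was felt, with Fz going from −4.5 to +5 N while it was still held. Then I opened the fingers and backed away.

**Last checks:**
- The block top measures 82 mm high, against 83 mm expected for a foot on the tray floor.
- The head is about 1 cm from the tray centre and upright in all three views.
- Before-and-after top pictures, compared right of the tray, differ only at the post, so the bystanders look unmoved.
- The wrist force reads about zero, and the robot is clear of everything.

**Disagreements:**
- The top and wrist cameras differed by about 2 mm on the head's position. I took a point between them and checked centring against the fingers in the wrist picture.
- During the stop test the sideways moments reached 0.38 N m. I put this down to the pin pressing below the tool point. Sideways force on the wrist stayed below 3 N.

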